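Load the gift carrier with its second jar of honey and hold it up level for bagging

TASK

Make up the gift pair: take the jar with the black lid out of the yellow crate and lower it all the way to the bottom of the empty pocket in the wooden carrier, letting go only once it stands there, not dropping it. Then take the carrier by its handle, lift it about 10 cm clear of the bench without tipping it, and keep holding it there in the air, still and level and not touching the jars, so that a workmate can pull a bag up around it: the program finishes while holding. Leave the other jars in the crate and the things around the bench where they are.

Things in the scene. Friction and masses are not known exactly. Their poses are not given: they have to be found in the camera images.
- jar_black: the jar to load: glass jar of dark chestnut honey with a BLACK lid, 54 mm in diameter, 78 mm tall, straight-sided with a lid as wide as the body, about 0.2 kg. Origin: centre of its underside, z up along its axis. It starts in any of the four places in the yellow crate.
- carrier: loose plywood carrier for two jars, 142 (x) by 70 mm (y), 0.25 kg empty, at any yaw. A 12 mm board across its middle (y-z plane) ends in the handle; each side has a square pocket, 60 by 60 mm inside, centred 36 mm out on +x and -x; floor 8 mm thick, pocket walls 5 mm, their tops 40 mm above the bench. Origin: centre of its underside; z up.
- handle: handle fixed to the carrier: plywood rail 12 mm thick (x), 70 mm long (y), 24 mm high, over a finger slot 46 mm long, 28 mm high. Origin: centre of the rail, 116 mm above the carrier's underside (rail top at 128 mm); axes as the carrier. Tops of seated jars are at 86 mm. With both jars in, the load hangs balanced under it.
- pocket (a point): centre of the floor of the carrier's empty pocket, on its +x side, 8 mm above the carrier's underside; a seated jar's origin lies here. The jar has 3 mm of play on each side.
- jar_white: jar of pale honey with a WHITE lid that already stands in the carrier's other pocket, on its -x side; same size: 54 mm in diameter, 78 mm tall, straight-sided with a lid as wide as the body, about 0.2 kg. Origin: centre of its underside, z up along its axis.
- crate: yellow plastic stock crate with an open top, 250 (x) by 260 (y) by 48 mm high, floor and walls 4 mm, heavy, does not move. Four jars stand in it about 105 mm apart in a square. Origin: centre of its underside.
- jar_gold1: jar of amber honey with a gold lid in the crate, to be left there; 54 mm in diameter, 78 mm tall, straight-sided with a lid as wide as the body, about 0.2 kg. Origin: centre of its underside, z up along its axis.
- jar_gold2: another jar of amber honey with a gold lid in the crate, to be left there; same size and origin.
- jar_white2: jar of pale honey with a white lid in the crate, to be left there; same size and origin.
- tape: black desk tape dispenser, 170 by 60 by 98 mm, on the right near the robot, to be left alone. Origin: centre of its underside.
- labels: roll of white labels lying flat, 100 mm in diameter, 40 mm high, at the back of the bench, to be left alone. Origin: centre of its underside.
- stapler: red and black stapler, 135 by 36 by 57 mm, on the left, to be left alone. Origin: centre of its underside.
- pencup: grey cup with markers, 76 mm in diameter, 142 mm high, at the back left, to be left alone. Origin: centre of its underside.
Mind the look-alikes: they are no part of the job. There is more than one size of the jar_black; the job needs the middle-sized. What is shaped like the jar_gold1 but pink is not meant.

How it is judged:
On the way, in this order (a step that is already met when the one before it is completed fails the run):
1. the black-lidded jar stands on the floor of the empty pocket and is let go, with the carrier still on the bench (horizontal distance between jar_black and pocket below 0.007 m and z of jar_black in the frame of carrier below 0.012 m and x of jar_black in the frame of carrier above 0.028 m and angle between the z axis of jar_black and the z axis of carrier, either way round below 0.07 rad and contact force between the fingers and jar_black below 0.05 N and height (world z) of carrier below 0.006 m and linear speed of jar_black below 0.02 m/s), for 0.2 s.
2. the carrier, with both jars in it, is lifted by its handle clear of the bench (height (world z) of carrier above 0.06 m and contact force between the fingers and handle above 2 N and horizontal distance between jar_black and pocket below 0.007 m and z of each of jar_black, jar_white in the frame of carrier below 0.012 m and x of jar_black in the frame of carrier above 0.028 m and angle between the z axis of each of jar_black, jar_white and the z axis of carrier, either way round below 0.07 rad and x of jar_white in the frame of carrier below -0.028 m), for 0.2 s.
At the end, for the whole second after the job is handed in: The carrier is held by its handle alone, underside 60-160 mm above the bench, level within 5 deg, still (under 20 mm/s, 0.12 rad/s), touching nothing else; both jars stand on their pocket floors (within 4 mm, 4 deg; black-lidded one within 7 mm of the pocket centre), untouched by the arm (all of step 2 and height (world z) of carrier below 0.16 m and angle between carrier's own z axis and vertical below 0.09 rad and linear speed of carrier below 0.02 m/s and angular speed of carrier below 0.12 rad/s and contact force between carrier and crate below 0.1 N and contact force between carrier and jar_gold1 below 0.1 N and contact force between carrier and jar_gold2 below 0.1 N and contact force between carrier and jar_white2 below 0.1 N and contact force between carrier and tape below 0.1 N and contact force between carrier and labels below 0.1 N and contact force between carrier and stapler below 0.1 N and contact force between carrier and pencup below 0.1 N and contact force between each of jar_black, jar_white and the arm below 0.1 N and contact force between each of jar_black, jar_white and the fingers below 0.1 N); the arm keeps its last pose, push and grip.
It fails at once if the black-lidded jar is dropped (moves faster than 0.5 m/s while the fingers do not touch it) (linear speed of jar_black above 0.5 m/s and contact force between the fingers and jar_black below 0.05 N).
It fails at once if the carrier is tipped by more than about 17 degrees (angle between carrier's own z axis and vertical above 0.3 rad).
It fails at once if another jar in the crate, the tape dispenser, the label roll, the stapler or the pen cup is shifted by more than 25 mm (distance of any of jar_gold1, jar_gold2, jar_white2, tape, labels, stapler, pencup from where it was at the start of the episode above 0.025 m).
It also fails if it takes over 72 s, if anything falls off the work surface, if the arm or the gripper's body presses on something with over 40 N, if the wrist force passes 120 N, or if a joint passes its speed limit or range.

ROBOT

A 6-joint arm with a two-finger parallel gripper is mounted at the origin on the work surface. World frame = base frame: x ahead of the robot, y to its left, z up, the work surface at z = 0. Lengths are in m, angles in rad, forces in N, time in s.
With the tool pointing down it reaches from about 0.375 to 0.975 m from the base axis. Payload 3.8 kg.
Tool frame: the origin (TCP) lies between the finger pads; the fingertips stand 8 mm ahead of it and the grasp point (between the pads) lies 11 mm behind it (tcp_to_tips is the distance from the TCP to the fingertips, in m); z points along the fingers, y is the line along which they close (so a half turn about z gives the same grasp; the last joint's range is limited). The gripper opens to 85 mm and grips with 20 to 120 N. Pads are 22 mm wide; open, the fingers measure 114 mm over their backs; the gripper's body (76 mm by 85 mm) begins 54 mm behind the grasp point. The pads swing forward as they close: fully open they stand 13 mm farther back than shut.
Start: joints at [1.208, 0.264, 1.604, -0, 1.274, -0.037], TCP at [0.216, 0.639, 0.239] pointing down, gripper open.
Joint ranges: [-2.63, 2.63], [-0.94, 2.18], [0.31, 2.57], [-1.31, 4.45], [0, 2.66], [-2.55, 2.55]. Speed limits (rad/s): [2.57, 2.57, 3.14, 3.14, 3.14, 3.14].

INTERFACE

Orientations are given as a rotation vector (axis times angle).
In Python, from workcell import * gives the robot as it stands.
- The arm moves only by the tool move_arm, never from a script. Its argument "series" is one flat list of numbers, 7 for each row, row after row: the finger opening in cm, from 0 to 8.54, then the shift along the tool's x, y, z in cm, then the turn, a rotation vector about the tool's x, y, z in degrees. A call has 1 to 5 rows; each row shifts and turns the commanded pose from where the row before left it, along the tool's axes as they then stand; what a row does not reach is not made up. A row lasts 1/8 s, in which the tool goes at most 62.5 mm and 10.7 degrees, less where a joint would pass 70% of its speed; a pose out of reach is approached as far as the arm can. A call is refused whole if a number of a shift passes 6.25 or a number of a turn 10.7, either way. A call with a gripper value outside its range is refused whole. The fingers move at their own pace and stop on an object; "grip_force" is the grip in N (left out, the last holds). Time passes only in rows, so rows that do not move let the fingers close. It gives the time, the measured TCP pose, the force, the opening and the grip force at its end, in the units of the state.
- read_state(): the state, without advancing time (a new reading comes with each control period).
- read_camera(name): name is "scene" or "top"; returns the picture (420x560x3 uint8, red, green, blue); there is no depth.
- calibration(name): a dict with "camera_matrix" (3x3 intrinsics, pixels), "k1" (the pictures are not rectified: a ray, as slopes to the right and down, at radius r is drawn at 1 + k1 r^2 times it, then the intrinsics apply), "rvec" (rotation vector, rad) and "tvec" (3), from world to camera coordinates, as OpenCV has them. Camera axes: x right, y down, z forward; pixel columns grow to the right and rows downward; lengths in m; the calibration is good to about 2 mm. A picture is of the moment at which its call begins. calibration takes no time and is no camera call.
- finish_job(): hands the job in; it is judged then, once.
The state is a dict: "time": time; "q": joint angles; "joint_vel": joint speeds; "joint_torque": joint torques, N m; "tool_pos": TCP position; "tcp_rot": TCP orientation; "wrist_force": force on the tool from outside, world axes, zero at the start; "torque": the same for the moment, N m; "width": opening from 0.0 (shut) to 1.0 (fully open); "grip_force": force on a finger pad.
Only numpy, scipy, OpenCV 4.12 (cv2) and the standard library are available. Lean on these libraries where they do the work, as an engineer would, in place of code of your own. Each camera call takes 0.05 s, during which the arm holds its last target. There are 200 camera calls.

## Working session

There is one attempt and no reset: what is moved stays moved. The work goes in short steps, Python scripts to look and compute and a tool call to move; the robot and the scene stay as the last step left them, time stands still between calls to the robot, and variables do not carry over. Pictures are saved under pics/ and viewed, at most 10 in all, crops included, and the job is handed in when it is done.

Besides the shell and the picture viewer there is one more tool, called after "Call:" as name(argument=value, ...) on one line, values as JSON. move_arm: Moves the arm, as the interface text tells. Its arguments: {"type":"object","properties":{"series":{"type":"array"},"grip_force":{"type":"number"}},"required":["series"]}

```bash
mkdir -p pics; ls; python3 - <<'E'
from workcell import *
import cv2,numpy as np
print(read_state())
for n in("scene","top"):
    im=read_camera(n); cv2.imwrite(f"pics/{n}0.png",im[:,:,::-1]); c=calibration(n); print(n,c)
    R=cv2.Rodrigues(np.array(c["rvec"]))[0]; print(-R.T@np.array(c["tvec"]).ravel())
E
```

```text
pics
{'time': 0.0, 'q': array([ 1.20807907e+00,  2.64769253e-01,  1.60538313e+00, -1.23997334e-05,
        1.27371936e+00, -3.68930913e-02]), 'joint_vel': array([-2.56886015e-03, -3.19945355e-04,  4.95617983e-05, -1.42376508e-03,
        3.96422560e-04, -1.18058455e-04]), 'joint_torque': array([-1.95576911e-03, -5.15118134e+01, -3.67308962e+01, -3.30408426e-06,
        1.31277167e-02, -1.01034232e-05]), 'tool_pos': array([0.21580441, 0.63880806, 0.23794625]), 'tcp_rot': array([-0.50946504, -3.09955939,  0.00351195]), 'wrist_force': array([ 0.21352947,  0.03454269, -0.08709335]), 'torque': array([0.05149357, 0.05318488, 0.01403728]), 'grip_force': 0.0, 'width': 0.9997738567426278}
scene {'camera_matrix': array([[400.24408056,   0.        , 280.70074744],
       [  0.        , 400.24408056, 206.28775275],
       [  0.        ,   0.        ,   1.        ]]), 'k1': -0.04069165992148578, 'rvec': array([ 1.65523541,  1.74893978, -0.80761543]), 'tvec': array([ 1.20990501e-03, -2.64481295e-01,  1.62355327e+00])}
[1.41564462 0.05914078 0.83566123]
top {'camera_matrix': array([[510.92977718,   0.        , 278.1742548 ],
       [  0.        , 510.92977718, 213.93124921],
       [  0.        ,   0.        ,   1.        ]]), 'k1': -0.1811129439646647, 'rvec': array([ 2.14179711, -2.09182848,  0.20850092]), 'tvec': array([-0.01433329,  0.57005885,  1.34656255])}
[ 0.29482605 -0.00588674  1.43228704]
```

View pics/scene0.png

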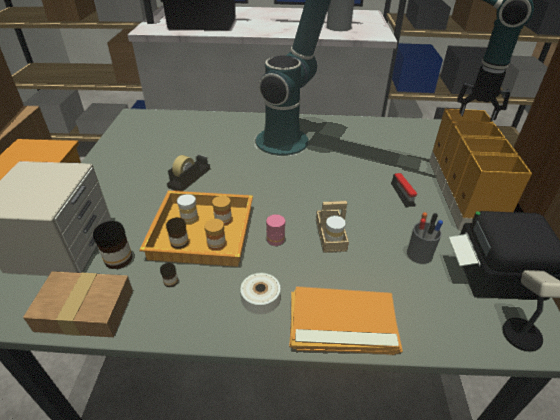

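View pics/top0.png

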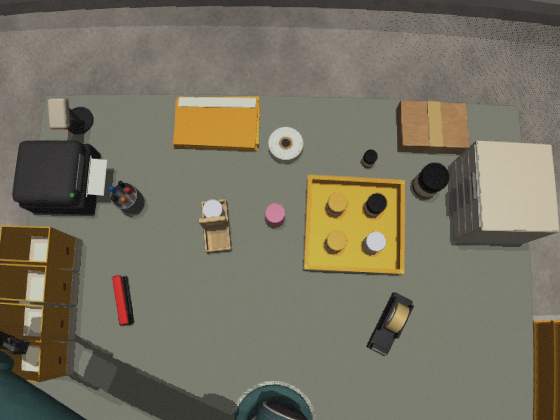

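The scene view shows the black-lidded jar in the crate at about (178,228), with a big and a tiny look-alike outside the crate. The carrier is at about (333,228). In the top view the jar is at (375,205). The carrier is at (216,225), with its white jar away from the robot and the empty pocket near the robot.

```bash
cat > h.py <<'E'
import cv2,numpy as np
from workcell import *
def ray(n,px):
    c=calibration(n);K=c["camera_matrix"];R=cv2.Rodrigues(np.array(c["rvec"]))[0]
    u=cv2.undistortPoints(np.array([[px]],float),K,np.array([c["k1"],0,0,0.]))[0,0]
    return -R.T@np.array(c["tvec"]).ravel(), R.T@np.array([u[0],u[1],1])
def plane(n,px,z):
    o,d=ray(n,px);return o+d*(z-o[2])/d[2]
def tri(p,q):  # top pixel p, scene pixel q
    A=[];b=[]
    for n,x in(("top",p),("scene",q)):
        o,d=ray(n,x);d/=np.linalg.norm(d);M=np.eye(3)-d[:,None]*d;A.append(M);b.append(M@o)
    X,res,_,_=np.linalg.lstsq(np.vstack(A),np.hstack(b),rcond=None);return X,np.sqrt(res)
def proj(n,X):
    c=calibration(n);return cv2.projectPoints(np.array([X],float),np.array(c["rvec"]),np.array(c["tvec"]),c["camera_matrix"],np.array([c["k1"],0,0,0.]))[0].ravel()
E
python3 - <<'E'
import cv2,numpy as np
a=cv2.imread("pics/top0.png");b=cv2.imread("pics/scene0.png")
r=lambda i,x,y,w,h,s:cv2.resize(i[y:y+h,x:x+w],None,fx=s,fy=s,interpolation=cv2.INTER_CUBIC)
o=np.zeros((600,800,3),np.uint8)
def put(c,x,y):o[y:y+c.shape[0],x:x+c.shape[1]]=c
put(r(a,195,190,50,70,8),0,0)   # top carrier: px=195+X/8
put(r(b,310,195,50,60,8),400,0) 
cv2.imwrite("pics/c1.png",o)
o[:]=0
put(r(a,350,180,50,75,8),0,0); put(r(b,160,190,50,70,8),400,0); cv2.imwrite("pics/c2.png",o)
E
```

```text
(no output)
```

View pics/c1.png

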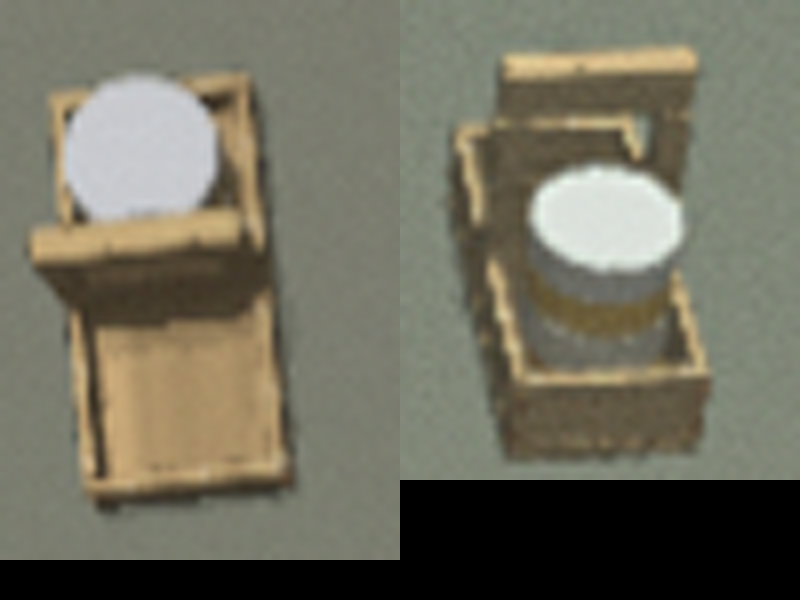

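View pics/c2.png

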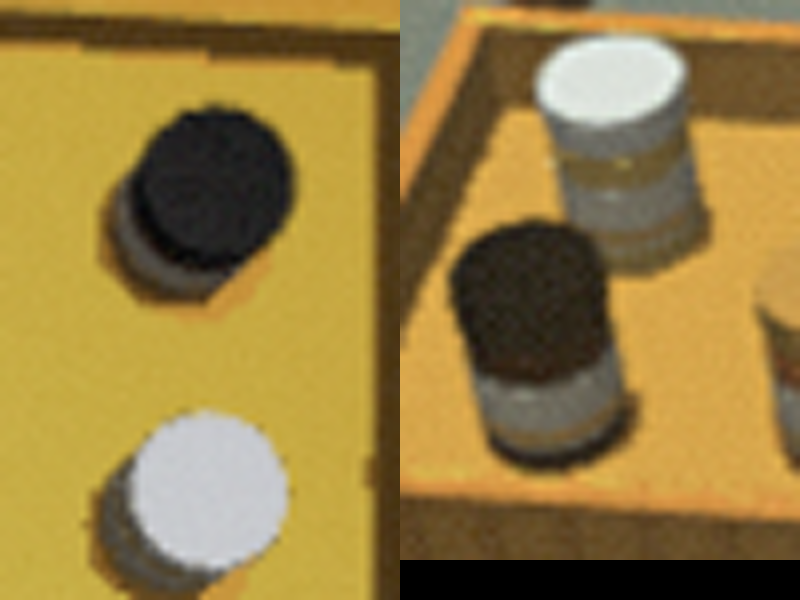

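The first crop shows the carrier: white lid centre at top crop (141,151), rail top from (32,245) to (240,225), and wall corners at (50,95), (248,78), (88,492) and (288,480). The second shows the black lid centred at top crop (217,184) and at scene crop (129,268).

```bash
python3 - <<'E'
from h import *
np.set_printoptions(precision=4,suppress=True)
f=lambda x0,y0,p:(x0+(p[0]+.5)/8-.5,y0+(p[1]+.5)/8-.5)
T=lambda p:f(195,190,p);S=lambda p:f(310,195,p);T2=lambda p:f(350,180,p);S2=lambda p:f(160,190,p)
print("blk",tri(T2((217,184)),S2((129,268))), "w2",tri(T2((209,491)),S2((211,81))))
a=plane("top",T2((217,184)),.082);print("blk plane",a,plane("scene",S2((129,268)),.082))
print("wh",tri(T((141,151)),S((207,218))),plane("top",T((141,151)),.086),plane("scene",S((207,218)),.086))
print("rail",tri(T((137,236)),S((199,62))),plane("top",T((137,236)),.128),plane("scene",S((199,62)),.128))
print("rail dir top",plane("top",T((32,232)),.128)-plane("top",T((240,210)),.128))
print("rail dir sc",plane("scene",S((295,48)),.128)-plane("scene",S((103,55)),.128))
c=[plane("top",T(p),.04) for p in((50,95),(248,78),(288,480),(88,492))]
print(np.array(c),np.mean(c,0))
# scene wall-top corners: far-left? (robot side left) (58,128), robot side right (232,120) , cam-left (116,380), cam-right (305,375)
d=[plane("scene",S(p),.04) for p in((57,128),(116,381),(306,374))]
print(np.array(d),(d[0]+d[2])/2)
print("corner tri",tri(T((88,492)),S((232,120))),tri(T((288,480)),S((57,128))),tri(T((248,78)),S((116,381))),tri(T((50,95)),S((306,374))))
E
```

```text
blk (array([ 0.6029, -0.2676,  0.0818]), array([0.0017])) w2 (array([ 0.4972, -0.2635,  0.0811]), array([0.0018]))
blk plane [ 0.6031 -0.2688  0.082 ] [ 0.6032 -0.2663  0.082 ]
wh (array([0.5752, 0.1787, 0.0866]), array([0.0017])) [0.5752 0.1776 0.086 ] [0.5743 0.18   0.086 ]
rail (array([0.5384, 0.1735, 0.127 ]), array([0.0023])) [0.5382 0.1718 0.128 ] [0.5395 0.175  0.128 ]
rail dir top [-0.0089  0.0678  0.    ]
rail dir sc [-0.0083  0.068   0.    ]
[[0.6041 0.2169 0.04  ]
 [0.6118 0.1475 0.04  ]
 [0.4706 0.1276 0.04  ]
 [0.4646 0.1965 0.04  ]] [0.5378 0.1721 0.04  ]
[[0.4743 0.1326 0.04  ]
 [0.6106 0.1507 0.04  ]
 [0.6031 0.2179 0.04  ]] [0.5387 0.1752 0.04  ]
corner tri (array([0.4648, 0.1985, 0.0394]), array([0.0027])) (array([0.471 , 0.1304, 0.037 ]), array([0.0035])) (array([0.6117, 0.149 , 0.0408]), array([0.0022])) (array([0.604 , 0.2173, 0.0408]), array([0.0007]))
```

Call:
move_arm(series=[8.54,-4.1,-4.6,0,0,0,0,8.54,-4.1,-4.6,0,0,0,0,8.54,-4.1,-4.6,0,0,0,0,8.54,-4.1,-4.6,0,0,0,0,8.54,-4.1,-4.6,0,0,0,0], grip_force=40)

```text
time: 0.72
tool_pos: [0.3369, 0.3539, 0.2389]
tcp_rot: [0.509, 3.1, -0.001]
wrist_force: [0.1, -0.1, 0.2]
width: 1.004
grip_force: 0.0
```

Call:
move_arm(series=[8.54,-4.1,-4.6,0,0,0,0,8.54,-4.1,-4.6,0,0,0,0,8.54,-4.1,-4.6,0,0,0,0,8.54,-4.1,-4.6,0,0,0,0,8.54,-4.1,-4.6,0,0,0,0])

```text
time: 1.35
tool_pos: [0.4574, 0.0705, 0.2392]
tcp_rot: [0.51, 3.1, 0.0]
wrist_force: [1.0, 0.4, -0.7]
width: 0.996
grip_force: 0.0
```

```bash
cat >> h.py <<'E'
from scipy.spatial.transform import Rotation as Ro
def todo(x,y,z,az=None):
    s=read_state();R=Ro.from_rotvec(s["tcp_rot"]).as_matrix()
    d=R.T@(np.array([x,y,z])-s["tool_pos"])*100
    a=np.degrees(np.arctan2(R[1,1],R[0,1]))
    print("t",s["time"],"pos",s["tool_pos"].round(4),"shift cm",d.round(2),"yaz",a.round(2),"zaxis",R[:,2].round(4),"q",s["q"].round(2),"F",s["wrist_force"].round(2),"w",round(s["width"],3),"g",s["grip_force"])
    if az is not None: # tilt-correct and yaw target
        c,sn=np.cos(np.radians(az)),np.sin(np.radians(az))
        Rt=np.array([[sn,c,0],[-c,sn,0],[0,0,-1.]])
        print("turn deg",np.degrees(Ro.from_matrix(R.T@Rt).as_rotvec()).round(2))
E
python3 -c "
from h import *
todo(.603,-.2676,.16,71.3)"
```

```text
t 1.35 pos [0.4574 0.0705 0.2392] shift cm [-24.61 -27.38   7.91] yaz 71.33 zaxis [ 3.e-04  2.e-04 -1.e+00] q [ 0.1  -0.15  2.04  0.    1.25 -1.15] F [ 1.04  0.41 -0.67] w 0.996 g 0.0Traceback (most recent call last):
  File "<string>", line 3, in <module>
    todo(.603,-.2676,.16,71.3)
    ~~~~^^^^^^^^^^^^^^^^^^^^^^
  File "h.py", line 25, in todo
    print("turn deg",np.degrees(Ro.from_matrix(R.T@Rt).as_rotvec()).round(2))
                                ~~~~~~~~~~~~~~^^^^^^^^
  File "scipy/spatial/transform/_rotation.pyx", line 1143, in scipy.spatial.transform._rotation.Rotation.from_matrix
ValueError: Non-positive determinant (left-handed or null coordinate frame) in rotation matrix 0: [[-9.99999826e-01 -5.53701268e-04  2.05883467e-04]
 [-5.53753999e-04  9.99999814e-01 -2.56150663e-04]
 [ 2.05741598e-04  2.56264627e-04  9.99999946e-01]].
```

Call:
move_arm(series=[8.54,-4.1,-4.6,0,0,0,0,8.54,-4.1,-4.6,0,0,0,0,8.54,-4.1,-4.6,0,0,0,0,8.54,-4.1,-4.6,0,0,0,0,8.54,-4.1,-4.6,0,0,0,0])

```text
time: 1.98
tool_pos: [0.5781, -0.213, 0.2388]
tcp_rot: [-0.51, -3.099, -0.001]
wrist_force: [0.3, 1.0, 0.1]
width: 1.002
grip_force: 0.0
```

Call:
move_arm(series=[8.54,-3.3,-3.6,3,0,0,0,8.54,-0.8,-0.8,5,0,0,0,8.54,0,0,0,0,0,0,8.54,0,0,0,0,0,0])

```text
time: 2.48
tool_pos: [0.6027, -0.2654, 0.1599]
tcp_rot: [-0.509, -3.1, -0.0]
wrist_force: [-0.7, -0.3, 0.3]
width: 0.998
grip_force: 0.0
```

```bash
sed -i 's/\[\[sn,c,0\],\[-c,sn,0\]/[[-sn,c,0],[c,sn,0]/' h.py
python3 -c "
from h import *
todo(.603,-.2676,.16,71.3)
im=read_camera('top');b=read_camera('scene')
r=lambda i,x,y,w,h:cv2.resize(i[y:y+h,x:x+w,::-1],None,fx=5,fy=5,interpolation=cv2.INTER_CUBIC)
cv2.imwrite('pics/d.png',np.hstack([r(im,335,150,80,100),r(b,140,150,80,100)]))"
```

```text
t 2.475 pos [ 0.6027 -0.2654  0.1599] shift cm [-0.1  -0.2  -0.01] yaz 71.35 zaxis [-1.e-04  3.e-04 -1.e+00] q [-0.45  0.29  1.72  0.    1.13 -1.7 ] F [-0.69 -0.31  0.32] w 0.998 g 0.0
turn deg [ 0.01 -0.01  0.05]
```

View pics/d.png

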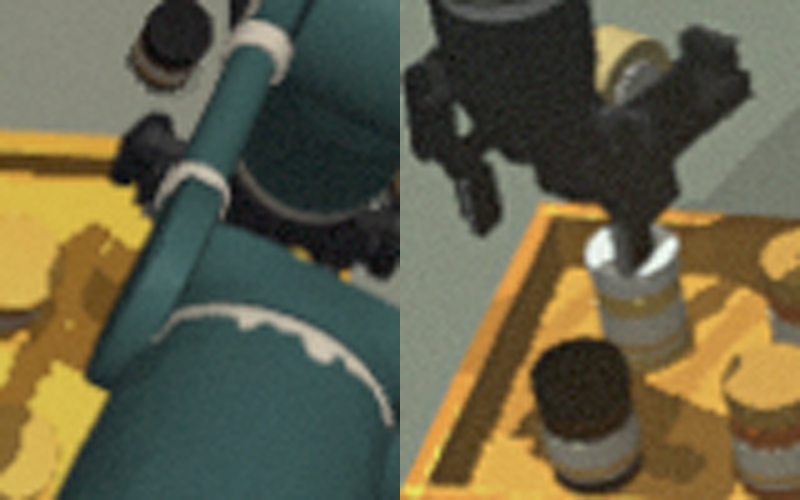

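The gripper hangs over the black jar with its fingers straddling it. The black lid is at crop (582,375) in the scene half, and the top view of it is hidden by the arm. I'll descend and close.

Call:
move_arm(series=[8.54,-0.1,-0.2,3,0,0,0,8.54,0,0,3.6,0,0,0,8.54,0,0,2,0,0,0,8.54,0,0,1,0,0,0,8.54,0,0,0,0,0,0])

```text
time: 3.2
tool_pos: [0.6032, -0.268, 0.0637]
tcp_rot: [0.509, 3.1, -0.0]
wrist_force: [-0.1, -0.5, 1.2]
width: 1.001
grip_force: 0.0
```

Call:
move_arm(series=[4.5,0,0,0,0,0,0,4.5,0,0,0,0,0,0,4.5,0,0,0,0,0,0,4.5,0,0,0,0,0,0,4.5,0,0,0,0,0,0])

```text
time: 3.82
tool_pos: [0.604, -0.2688, 0.065]
tcp_rot: [0.509, 3.097, -0.001]
wrist_force: [-1.2, -1.2, 6.5]
width: 0.618
grip_force: 42.6
```

```bash
python3 -c "
from h import *
todo(.603,-.2676,.064,71.3)"
```

```text
t 3.825 pos [ 0.604  -0.2688  0.065 ] shift cm [0.14 0.08 0.1 ] yaz 71.32 zaxis [ 0.0025 -0.0013 -1.    ] q [-0.46  0.39  1.78 -0.    0.97 -1.7 ] F [-1.16 -1.16  6.53] w 0.618 g 42.585614919662476
turn deg [-0.03  0.16  0.02]
```

Call:
move_arm(series=[4.5,0,0,-1,0,0,0,4.5,0,0,-3,0,0,0,4.5,0,0,-4,0,0,0,4.5,0,0,-4,0,0,0,4.5,0,0,-3.5,0,0,0])

```text
time: 4.45
tool_pos: [0.6026, -0.2678, 0.2196]
tcp_rot: [-0.509, -3.1, -0.0]
wrist_force: [0.3, -0.6, -1.8]
width: 0.617
grip_force: 42.4
```

```bash
python3 -c "
from h import *
todo(.5025,.1688,.22,97.8)"
```

```text
t 4.45 pos [ 0.6026 -0.2678  0.2196] shift cm [ 2.345e+01  3.816e+01 -3.000e-02] yaz 71.33 zaxis [-3.e-04  3.e-04 -1.e+00] q [-0.46  0.25  1.66  0.    1.23 -1.7 ] F [ 0.3  -0.63 -1.8 ] w 0.617 g 42.39613473415375
turn deg [ 1.000e-02 -2.000e-02 -2.647e+01]
```

Call:
move_arm(series=[4.5,1.2,2,0,0,0,0,4.5,2.4,4,0,0,0,0,4.5,3,4.8,0,0,0,0,4.5,3,4.8,0,0,0,0,4.5,3,4.8,0,0,0,0])

```text
time: 5.08
tool_pos: [0.5459, -0.0316, 0.2156]
tcp_rot: [-0.509, -3.096, -0.001]
wrist_force: [0.3, -0.2, -2.7]
width: 0.618
grip_force: 42.5
```

Call:
move_arm(series=[4.5,3,4.8,0,0,0,0,4.5,3,4.8,0,0,0,0,4.5,2.4,4,0,0,0,0,4.5,1.6,2.8,0,0,0,0,4.5,0.8,1.3,0,0,0,0])

```text
time: 5.7
tool_pos: [0.5004, 0.1695, 0.2161]
tcp_rot: [-0.505, -3.097, 0.002]
wrist_force: [-0.6, -0.3, -1.7]
width: 0.617
grip_force: 42.5
```

Call:
move_arm(series=[4.5,0,0,0,0,0,-5,4.5,0,0,0,0,0,-9,4.5,0,0,0,0,0,-9,4.5,0,0,0,0,0,-3.5,4.5,0,0,0,0,0,0])

```text
time: 6.32
tool_pos: [0.5022, 0.1672, 0.217]
tcp_rot: [0.212, -3.132, 0.001]
wrist_force: [-0.3, -0.0, -2.6]
width: 0.621
grip_force: 42.5
```

```bash
python3 -c "
from h import *
todo(.5025,.1688,.22,97.8)
im=read_camera('top');b=read_camera('scene')
r=lambda i,x,y,w,h:cv2.resize(i[y:y+h,x:x+w,::-1],None,fx=5,fy=5,interpolation=cv2.INTER_CUBIC)
cv2.imwrite('pics/e.png',np.hstack([r(im,180,160,80,110),r(b,300,150,80,110)]))"
```

```text
t 6.325 pos [0.5022 0.1672 0.217 ] shift cm [-0.05  0.16 -0.3 ] yaz 97.76 zaxis [-2.1e-03 -8.0e-04 -1.0e+00] q [ 0.27  0.    1.94 -0.    1.2  -1.43] F [-0.27 -0.   -2.64] w 0.621 g 42.52462148666382
turn deg [-0.03 -0.13 -0.04]
```

View pics/e.png

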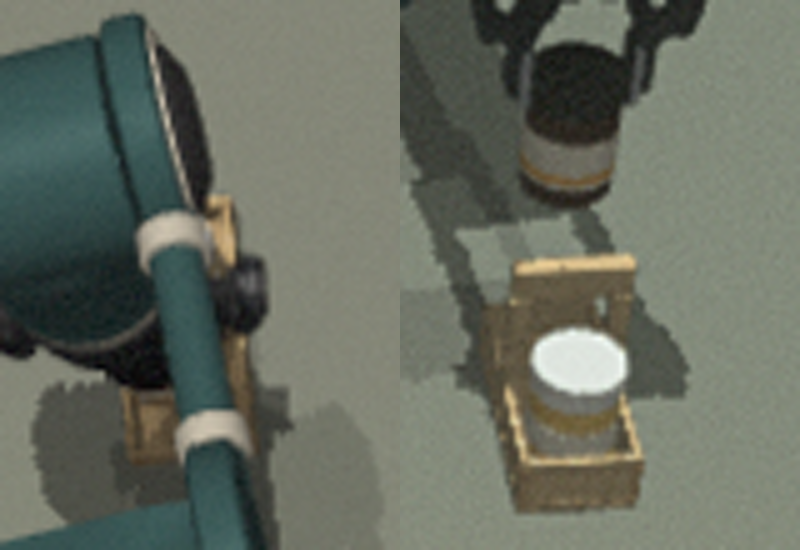

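The jar hangs upright in the grip at scene crop (567,125), just robot-side of the carrier's board. The sides of the jar at the band level are at 520 and 613.

```bash
python3 -c "
from h import *
s=read_state();p=s['tool_pos']
for z in(.157,.187,.2): print(z,(proj('scene',[p[0],p[1],z])-[300,150])*5+[402,2])
print('scene px/m in y',(proj('scene',[p[0],p[1]+.01,.19])-proj('scene',[p[0],p[1],.19]))/10)
b=read_camera('scene')
g=b[150:195,320:350].astype(int).sum(2)
for r in (160,165,178,182,184): print(r,b[r,318:350].sum(1))
"
```

```text
0.157 [562.20406006 182.18638439]
0.187 [567.22988974 139.04027207]
0.2 [569.45830577 119.88363224]
scene px/m in y [0.36045803 0.01412461]
160 [235 234 295 161 117 116 104 163 175 208 115 110  77  94  72  90  85  67
  84  84  84  80  84 109 181 360 267 113  95 193 231 125]
165 [238 232 165 106 100 120 213 255 160  87 103  87  91 111 101  82 100  96
 102  90 100 110  99 116  94  99  86 104 157 246 167 113]
178 [227 235 215 230 229 221 242 259 269 294 290 267 206 187 149 181 148 137
 130 134 137 189 228 211 279 313 393 381 391 394 387 385]
182 [232 244 243 236 211 229 221 224 267 275 279 298 298 303 309 306 310 319
 311 311 304 307 303 279 262 331 386 396 385 382 389 386]
184 [224 234 223 245 228 196 168 220 240 234 256 261 287 299 300 292 303 310
 308 308 294 297 251 233 275 386 392 386 386 388 385 382]
```

Call:
move_arm(series=[4.5,-0.1,0.2,1,0,0,0,4.5,0,0,2,0,0,0,4.5,0,0,0,0,0,0])

```text
time: 6.85
tool_pos: [0.5021, 0.1695, 0.1857]
tcp_rot: [0.214, -3.129, 0.002]
wrist_force: [-0.1, 0.7, -1.3]
width: 0.617
grip_force: 42.5
```

```bash
python3 -c "
from h import *
todo(.5028,.1695,.112,97.8)"
```

```text
t 6.85 pos [0.5021 0.1695 0.1857] shift cm [-0.11 -0.    7.37] yaz 97.82 zaxis [-0.0047 -0.0013 -1.    ] q [ 0.28  0.03  1.97  0.    1.14 -1.43] F [-0.07  0.69 -1.27] w 0.617 g 42.515047788619995
turn deg [-0.04 -0.28  0.02]
```

Call:
move_arm(series=[4.5,-0.1,0,2,0,-0.3,0,4.5,0,0,2,0,0,0,4.5,0,0,2,0,0,0,4.5,0,0,1.3,0,0,0,4.5,0,0,0,0,0,0])

```text
time: 7.48
tool_pos: [0.5045, 0.1699, 0.1144]
tcp_rot: [-0.214, 3.131, -0.0]
wrist_force: [0.2, -0.5, -2.2]
width: 0.619
grip_force: 42.7
```

```bash
python3 -c "
from h import *
todo(.5028,.1695,.112,97.8)
b=read_camera('scene');im=read_camera('top')
r=lambda i,x,y,w,h:cv2.resize(i[y:y+h,x:x+w,::-1],None,fx=8,fy=8,interpolation=cv2.INTER_CUBIC)
cv2.imwrite('pics/f.png',np.hstack([r(b,310,182,50,75),r(im,195,190,50,75)]))"
```

```text
t 7.475 pos [0.5045 0.1699 0.1144] shift cm [ 0.18 -0.02  0.24] yaz 97.83 zaxis [ 3.4e-03  2.0e-04 -1.0e+00] q [ 0.28  0.11  2.03 -0.    1.   -1.43] F [ 0.2  -0.53 -2.21] w 0.619 g 42.68298268318176
turn deg [-0.02  0.19  0.03]
```

View pics/f.png

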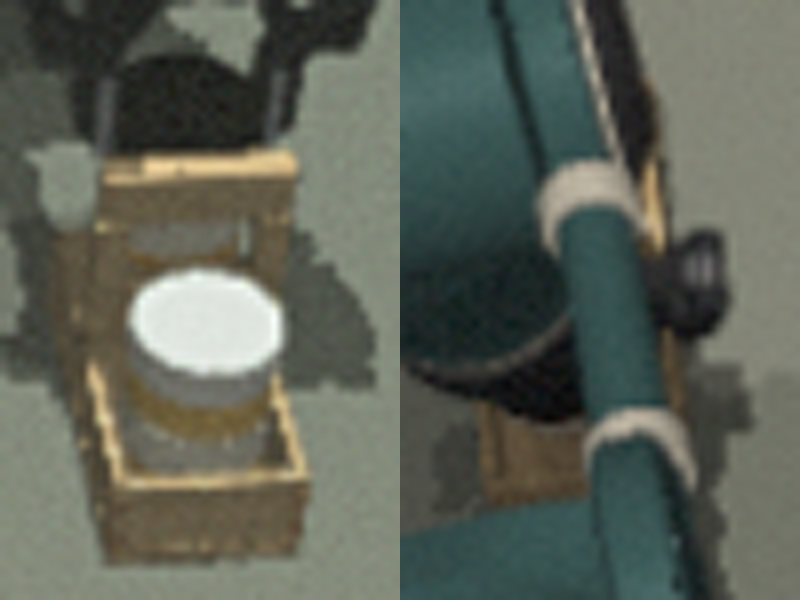

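The jar hangs robot-side of the rail and is partly visible through the finger slot. The carrier has not moved (rail at 103–298), and the forces are near zero. I'll settle and correct x.

Call:
move_arm(series=[4.5,0,0,0,0,0,0,4.5,0,0,0,0,0,0,4.5,0,0,0,0,0,0,4.5,0,0,0,0,0,0])

```text
time: 8.07
tool_pos: [0.5051, 0.1701, 0.1157]
tcp_rot: [-0.214, 3.129, 0.001]
wrist_force: [-3.3, -0.2, 1.3]
width: 0.616
grip_force: 42.6
```

```bash
python3 -c "
from h import *
todo(.5028,.1695,.112,97.8)
p=read_state()['tool_pos']
for z in(.135,):
  c=proj('scene',[p[0],p[1],z]);print(c, [(q-[310,182])*8+4 for q in (c,)])
  for dy in(-.027,.027): print((proj('scene',[p[0],p[1]+dy,z])-[310,182])*8+4)
"
```

```text
t 8.075 pos [0.5051 0.1701 0.1157] shift cm [ 0.24 -0.03  0.37] yaz 97.83 zaxis [ 5.2e-03  8.0e-04 -1.0e+00] q [ 0.28  0.11  2.03 -0.    1.   -1.43] F [-3.32 -0.25  1.28] w 0.616 g 42.63242483139038
turn deg [0.   0.3  0.03]
[332.32083469 192.76401646] [array([182.56667752,  90.11213172])]
[106.98981164  87.09424932]
[258.19638959  93.13783584]
```

Call:
move_arm(series=[4.5,0.25,0,0,0,0.3,0,4.5,0,0,0,0,0,0,4.5,0,0,0,0,0,0,4.5,0,0,0,0,0,0])

```text
time: 8.57
tool_pos: [0.5029, 0.1698, 0.1153]
tcp_rot: [-0.215, 3.134, 0.0]
wrist_force: [0.2, -0.6, -1.5]
width: 0.617
grip_force: 42.6
```

```bash
python3 -c "
from h import *
todo(.5025,.1695,.112,97.8)
"
```

```text
t 8.575 pos [0.5029 0.1698 0.1153] shift cm [ 0.04 -0.02  0.33] yaz 97.83 zaxis [ 4.e-04  1.e-04 -1.e+00] q [ 0.28  0.1   2.03 -0.    1.   -1.43] F [ 0.2  -0.61 -1.48] w 0.617 g 42.64273703098297
turn deg [0.   0.02 0.03]
```

Call:
move_arm(series=[4.5,0.05,0,0.5,0,0,0,4.5,0,0,0.5,0,0,0,4.5,0,0,0.5,0,0,0,4.5,0,0,0.5,0,0,0,4.5,0,0,0,0,0,0])

```text
time: 9.2
tool_pos: [0.5017, 0.1695, 0.0946]
tcp_rot: [0.214, -3.133, 0.0]
wrist_force: [0.7, 1.0, -0.7]
width: 0.614
grip_force: 42.6
```

```bash
python3 -c "
from h import *
todo(.5025,.1695,.068,97.8)
"
```

```text
t 9.2 pos [0.5017 0.1695 0.0946] shift cm [-0.08 -0.01  2.66] yaz 97.83 zaxis [-1.3e-03 -4.0e-04 -1.0e+00] q [ 0.28  0.13  2.05 -0.    0.96 -1.43] F [ 0.7   1.01 -0.68] w 0.614 g 42.64289975166321
turn deg [-0.01 -0.07  0.03]
```

Call:
move_arm(series=[4.5,-0.05,0,0.5,0,0,0,4.5,0,0,0.5,0,0,0,4.5,0,0,0.5,0,0,0,4.5,0,0,0.5,0,0,0,4.5,0,0,0,0,0,0])

```text
time: 9.82
tool_pos: [0.5021, 0.1696, 0.0746]
tcp_rot: [0.215, -3.133, 0.0]
wrist_force: [-0.7, 0.2, -1.6]
width: 0.619
grip_force: 42.6
```

```bash
python3 -c "
from h import *
todo(.5025,.1695,.068,97.8)
"
```

```text
t 9.825 pos [0.5021 0.1696 0.0746] shift cm [-0.03 -0.01  0.66] yaz 97.84 zaxis [-1.2e-03 -4.0e-04 -1.0e+00] q [ 0.28  0.16  2.06 -0.    0.92 -1.43] F [-0.72  0.15 -1.56] w 0.619 g 42.64239192008972
turn deg [-0.01 -0.07  0.04]
```

Still hanging free, with about 7 mm to go.

Call:
move_arm(series=[4.5,0,0,0.2,0,0,0,4.5,0,0,0.2,0,0,0,4.5,0,0,0.15,0,0,0,4.5,0,0,0,0,0,0,4.5,0,0,0,0,0,0])

```text
time: 10.45
tool_pos: [0.5027, 0.1697, 0.0698]
tcp_rot: [-0.215, 3.134, 0.0]
wrist_force: [-0.5, 0.2, -1.0]
width: 0.62
grip_force: 42.6
```

Call:
move_arm(series=[4.5,0,0,0.1,0,0,0,4.5,0,0,0,0,0,0,4.5,0,0,0,0,0,0])

```text
time: 10.82
tool_pos: [0.5029, 0.1698, 0.069]
tcp_rot: [-0.215, 3.134, 0.0]
wrist_force: [-0.0, 0.4, 0.3]
width: 0.619
grip_force: 42.6
```

Call:
move_arm(series=[4.5,0,0,0.1,0,0,0,4.5,0,0,0,0,0,0,4.5,0,0,0,0,0,0])

```text
time: 11.2
tool_pos: [0.5032, 0.1698, 0.069]
tcp_rot: [-0.215, 3.133, 0.0]
wrist_force: [-2.2, -0.5, 6.8]
width: 0.615
grip_force: 43.5
```

Call:
move_arm(series=[4.5,0,0,0.1,0,0,0,4.5,0,0,0,0,0,0,4.5,0,0,0,0,0,0])

```text
time: 11.58
tool_pos: [0.5034, 0.1698, 0.069]
tcp_rot: [-0.215, 3.133, 0.0]
wrist_force: [-4.4, -2.4, 13.8]
width: 0.618
grip_force: 44.2
```

Seated: TCP is 0.069 and the floor is pushing back. I'll ease the push, then release.

Call:
move_arm(series=[4.5,0,0,-0.15,0,0,0,4.5,0,0,0,0,0,0,8.5,0,0,0,0,0,0,8.5,0,0,0,0,0,0,8.5,0,0,0,0,0,0])

```text
time: 12.2
tool_pos: [0.5025, 0.1697, 0.0679]
tcp_rot: [0.215, -3.134, 0.0]
wrist_force: [-0.7, -0.3, 0.1]
width: 0.997
grip_force: 0.0
```

Call:
move_arm(series=[8.5,0,0,0,0,0,0,8.5,0,0,0,0,0,0,8.5,0,0,0,0,0,0])

```text
time: 12.58
tool_pos: [0.5027, 0.1697, 0.0683]
tcp_rot: [-0.215, 3.134, -0.0]
wrist_force: [-0.3, 0.1, 0.1]
width: 0.997
grip_force: 0.0
```

Call:
move_arm(series=[8.5,0,0,-1,0,0,0,8.5,0,0,-3,0,0,0,8.5,0,0,-5,0,0,0,8.5,0,0,-4,0,0,0,8.5,0,0,0,0,0,0])

```text
time: 13.2
tool_pos: [0.5058, 0.1706, 0.2038]
tcp_rot: [-0.214, 3.125, 0.003]
wrist_force: [-0.5, 0.1, 0.5]
width: 0.999
grip_force: 0.0
```

```bash
python3 -c "
from h import *
todo(.5382,.174,.2,97.8)
"
```

```text
t 13.2 pos [0.5058 0.1706 0.2038] shift cm [-3.25 -0.11  0.41] yaz 97.83 zaxis [ 0.0094  0.0027 -1.    ] q [ 0.28  0.02  1.95 -0.    1.16 -1.43] F [-0.5   0.07  0.53] w 0.999 g 0.0
turn deg [0.08 0.55 0.03]
```

Call:
move_arm(series=[8.5,-0.5,0,0,0,0,10,8.5,0,0,0,0,0,10,8.5,0,0,0,0,0,10,8.5,0,0,0,0,0,10,8.5,0,0,0,0,0,10])

```text
time: 13.82
tool_pos: [0.5068, 0.1702, 0.1971]
tcp_rot: [-1.138, -2.927, 0.002]
wrist_force: [-0.6, 0.0, -0.1]
width: 0.993
grip_force: 0.0
```

Call:
move_arm(series=[8.5,0,0,0,0,0,10,8.5,0,0,0,0,0,10,8.5,0,0,0,0,0,10,8.5,0,0,0,0,0,10,8.5,0,0,0,0,0,0])

```text
time: 14.45
tool_pos: [0.5069, 0.1702, 0.1973]
tcp_rot: [-2.062, -2.369, 0.002]
wrist_force: [0.4, 0.3, -0.8]
width: 0.994
grip_force: 0.0
```

```bash
python3 -c "
from h import *
todo(.5382,.174,.2,7.8)
b=read_camera('scene');im=read_camera('top')
r=lambda i,x,y,w,h:cv2.resize(i[y:y+h,x:x+w,::-1],None,fx=8,fy=8,interpolation=cv2.INTER_CUBIC)
cv2.imwrite('pics/g.png',np.hstack([r(b,310,182,50,75),r(im,195,190,50,75)]))"
```

```text
t 14.45 pos [0.5069 0.1702 0.1973] shift cm [-0.06  3.15 -0.27] yaz 7.94 zaxis [-1.7e-03 -5.0e-04 -1.0e+00] q [0.28 0.03 1.95 0.   1.16 0.14] F [ 0.38  0.29 -0.81] w 0.994 g 0.0
turn deg [-0.1   0.01  0.14]
```

View pics/g.png

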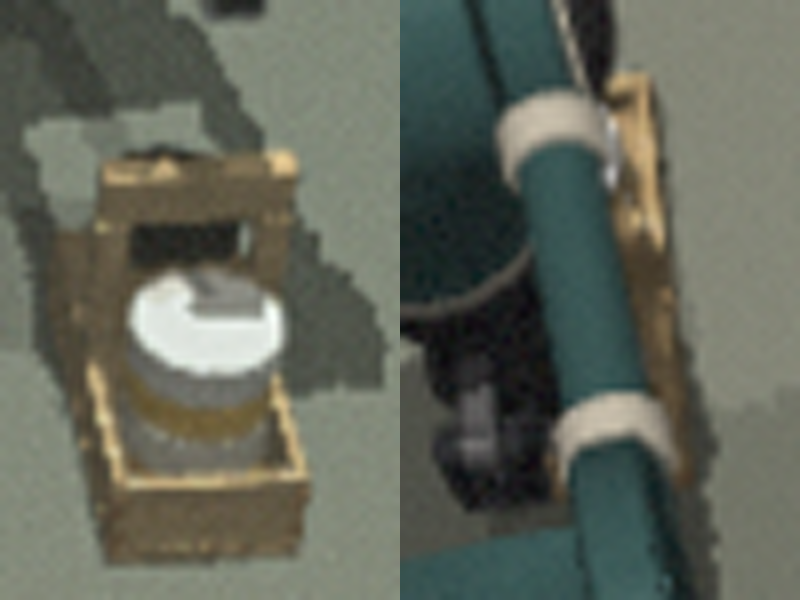

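The carrier has not moved (rail at crop 100–298, y 160), and the black jar is visible through the slot. I'll move over the handle.

Call:
move_arm(series=[8.5,0,1.5,0,0,0,0,8.5,-0.05,1.65,0,0,0,0,8.5,0,0,3,0,0,0,8.5,0,0,3,0,0,0,8.5,0,0,0,0,0,0])

```text
time: 15.18
tool_pos: [0.5376, 0.1736, 0.1353]
tcp_rot: [-2.062, -2.366, 0.008]
wrist_force: [-1.2, 0.3, 0.3]
width: 0.995
grip_force: 0.0
```

Call:
move_arm(series=[8.5,0,0,0,0,0,0,8.5,0,0,0,0,0,0,8.5,0,0,0,0,0,0,8.5,0,0,0,0,0,0])

```text
time: 15.68
tool_pos: [0.5393, 0.1743, 0.1391]
tcp_rot: [2.064, 2.367, 0.002]
wrist_force: [0.7, 0.5, -0.4]
width: 0.996
grip_force: 0.0
```

```bash
python3 -c "
from h import *
todo(.5382,.174,.108,7.8)"
```

```text
t 15.675 pos [0.5393 0.1743 0.1391] shift cm [-0.02 -0.12  3.11] yaz 7.83 zaxis [ 1.3e-03  4.0e-04 -1.0e+00] q [0.27 0.14 1.94 0.   1.06 0.13] F [ 0.66  0.46 -0.43] w 0.996 g 0.0
turn deg [ 0.08 -0.01  0.03]
```

Call:
move_arm(series=[8.5,0,-0.1,1.5,0,0,0,8.5,0,0,1.6,0,0,0,8.5,0,0,0,0,0,0,8.5,0,0,0,0,0,0,8.5,0,0,0,0,0,0])

```text
time: 16.3
tool_pos: [0.5384, 0.1742, 0.1077]
tcp_rot: [2.064, 2.368, 0.001]
wrist_force: [0.5, -0.1, -0.2]
width: 0.997
grip_force: 0.0
```

Call:
move_arm(series=[4,0,0,0,0,0,0,4,0,0,0,0,0,0,2.4,0,0,0,0,0,0,2.4,0,0,0,0,0,0])

```text
time: 16.8
tool_pos: [0.5379, 0.1741, 0.1073]
tcp_rot: [2.064, 2.368, 0.0]
wrist_force: [-0.2, -0.2, -0.5]
width: 0.279
grip_force: 0.0
```

```bash
python3 -c "
from h import *
todo(.5382,.174,.108,7.8)"
```

```text
t 16.8 pos [0.5379 0.1741 0.1073] shift cm [-0.01  0.03 -0.07] yaz 7.83 zaxis [ 1.e-04 -0.e+00 -1.e+00] q [ 0.27  0.18  1.97 -0.    1.    0.13] F [-0.16 -0.22 -0.46] w 0.279 g 0.0
turn deg [0.01 0.   0.03]
```

No contact yet with the fingers near the rail, so I'll close.

Call:
move_arm(series=[0.5,0,0,0,0,0,0,0.5,0,0,0,0,0,0,0.5,0,0,0,0,0,0,0.5,0,0,0,0,0,0], grip_force=80)

```text
time: 17.3
tool_pos: [0.5384, 0.1742, 0.1074]
tcp_rot: [2.064, 2.367, 0.001]
wrist_force: [3.3, 0.3, -0.8]
width: 0.125
grip_force: 79.4
```

Call:
move_arm(series=[0.5,0,0,-0.5,0,0,0,0.5,0,0,-0.5,0,0,0,0.5,0,0,0,0,0,0,0.5,0,0,0,0,0,0])

```text
time: 17.8
tool_pos: [0.5374, 0.174, 0.1169]
tcp_rot: [-2.064, -2.368, 0.001]
wrist_force: [0.7, -1.3, -5.6]
width: 0.127
grip_force: 78.6
```

```bash
python3 -c "
from h import *
todo(.5382,.174,.208,7.8);print(read_state()['torque'])"
```

```text
t 17.8 pos [0.5374 0.174  0.1169] shift cm [-0.01  0.07 -9.11] yaz 7.83 zaxis [-1.e-03 -2.e-04 -1.e+00] q [0.27 0.17 1.96 0.   1.02 0.13] F [ 0.67 -1.33 -5.6 ] w 0.127 g 78.60311150550842
turn deg [-0.06  0.01  0.03]
[-0.02539715  0.08948174  0.00544487]
```

Call:
move_arm(series=[0.5,0,0,-1,0,0,0,0.5,0,0,-2,0,0,0,0.5,0,0,-2.5,0,0,0,0.5,0,0,-2,0,0,0,0.5,0,0,-1.2,0,0,0])

```text
time: 18.42
tool_pos: [0.5386, 0.1742, 0.2062]
tcp_rot: [2.064, 2.367, 0.003]
wrist_force: [-0.1, -0.4, -7.4]
width: 0.127
grip_force: 78.6
```

Call:
move_arm(series=[0.5,0,0,-0.3,0,0,0,0.5,0,0,0,0,0,0,0.5,0,0,0,0,0,0,0.5,0,0,0,0,0,0,0.5,0,0,0,0,0,0])

```text
time: 19.05
tool_pos: [0.5377, 0.174, 0.2067]
tcp_rot: [-2.064, -2.368, 0.001]
wrist_force: [-0.2, 0.0, -6.1]
width: 0.123
grip_force: 78.6
```

Call:
move_arm(series=[0.5,0,0,0,0,0,0,0.5,0,0,0,0,0,0,0.5,0,0,0,0,0,0,0.5,0,0,0,0,0,0,0.5,0,0,0,0,0,0])

```text
time: 19.68
tool_pos: [0.5379, 0.1741, 0.2073]
tcp_rot: [2.065, 2.368, 0.0]
wrist_force: [0.2, -0.4, -6.3]
width: 0.124
grip_force: 78.6
```

```bash
python3 -c "
from h import *
todo(.5382,.174,.208,7.8);print(read_state()['joint_vel'].round(4))
b=read_camera('scene')
cv2.imwrite('pics/i.png',cv2.resize(b[100:260,270:430,::-1],None,fx=3.7,fy=3.7,interpolation=cv2.INTER_CUBIC))"
```

```text
t 19.675 pos [0.5379 0.1741 0.2073] shift cm [-0.01  0.03 -0.07] yaz 7.83 zaxis [ 1.e-04  0.e+00 -1.e+00] q [ 0.27  0.08  1.88 -0.    1.18  0.13] F [ 0.21 -0.35 -6.3 ] w 0.124 g 78.60687732696533
turn deg [ 0.   -0.    0.03]
[ 0.0014 -0.0005 -0.001  -0.001  -0.0009  0.0108]
```

View pics/i.png

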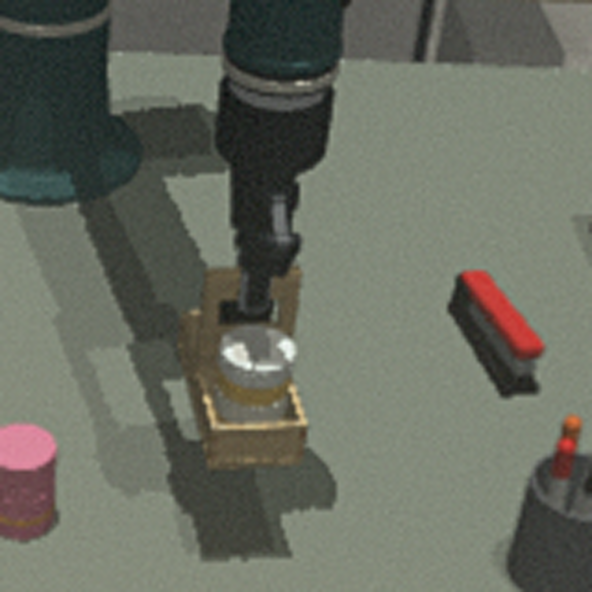

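The carrier hangs level at about crop (250,380). It is clear of the bench, with its shadow detached at (240,500), and both jars are in it. The arm is still and reads a 6.3 N load, so I'll hand in.

```bash
python3 -c "
from workcell import *
print(finish_job())"
```

```text
the job is handed in; nothing more can be done
None
```

The job is handed in: the black-lidded jar is seated in the empty pocket, and the arm is holding the carrier still and level by its handle, about 10 cm above the bench (the hand-in returned no verdict).

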